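# Ready the gas grill: spread the briquettes, refit the tap knob and hold it pressed in

### The arm

A 6-joint arm with a two-finger parallel gripper is mounted at the origin on a cart in front of the work surface, level with it; the furniture and walls round the work are solid. World frame = base frame: x ahead of the robot, y to its left, z up, the work surface at z = 0. Lengths are in m, angles in rad, forces in N, time in s.
With the tool pointing down it reaches from about 0.425 to 0.95 m from the base axis. Payload 3.5 kg.
Tool frame: the origin (TCP) lies on the centre line of the jaws, within the pads' length; the fingertips stand 25 mm ahead of it and the grasp point (between the pads) lies 6 mm ahead of it (ctrl.finger_overhang is the distance from the TCP to the fingertips, in m); z points along the fingers, y is the line along which they close (so a half turn about z gives the same grasp; the last joint's range is limited). The gripper opens to 85 mm and grips with 20 to 120 N. Pads are 22 mm wide; open, the fingers measure 114 mm over their backs; the gripper's body (76 mm by 85 mm) begins 54 mm behind the grasp point. The pads swing forward as they close: fully open they stand 13 mm farther back than shut.
Start: joints at [-1.41, 0.286, 1.577, -0, 1.279, -0.15], TCP at [0.206, -0.643, 0.256] pointing down, gripper open.
Joint ranges: [-2.77, 2.77], [-0.9, 2.22], [0.21, 2.48], [-1.53, 4.67], [0.24, 2.81], [-2.84, 2.84]. Speed limits (rad/s): [2.79, 2.79, 3.14, 3.14, 3.14, 3.14].

### API

Orientations are given as a unit quaternion [x, y, z, w].
In Python, from plant import get_state, imaging, job, ctrl gives the robot as it stands.
- The arm moves only by the tool jog_arm, never from a script. Its argument "increments" is a list of rows, each an object of numbers: "dx", "dy", "dz": the shift along the world's x, y, z each as a share of 12 cm, from -1 to 1; "ax", "ay", "az": the turn, a rotation vector about the world's x, y, z each as a share of pi/2 rad, from -1 to 1; "gripper": the gripper command: -1 is shut, 1 is fully open, values between are in proportion. A call has 1 to 10 rows; each row is the pose to reach, as a shift and turn from the pose commanded when the call began; what a row does not reach only later rows make up. A row lasts 1/10 s, in which the tool goes at most 50 mm and 8.59 degrees, less where a joint would pass 70% of its speed; a pose out of reach is approached as far as the arm can. A call with a number of a shift or a turn outside -1 to 1 is refused whole. A call with a gripper value outside its range is refused whole. The fingers move at their own pace and stop on an object; "force" is the grip in N (left out, the last holds). Time passes only in rows, so rows that repeat a pose let the fingers close. It gives the time, the measured TCP pose, the force, the opening and the grip force at its end, in the units of the state.
- get_state(): the state, without advancing time (a new reading comes with each control period).
- imaging.read_camera(name): name is "scene" or "top" or "wrist"; returns a dict with "frame" (420x560x3 uint8, blue, green, red), "depth" (420x560 float32, m along the optical axis (not along the pixel's ray), 0 where there is no reading), "camera_matrix" (3x3 intrinsics, pixels), "extrinsics" (4x4, takes a point from camera to world coordinates); the wrist camera has in their place "mount" (4x4, takes a point from camera to tool coordinates, whose origin is the TCP and whose axes are the flange's). Camera axes: x right, y up, looking along -z (the intrinsics and any distortion apply to the point x, -y, -z); pixel columns grow to the right and rows downward; lengths in m; the calibration is good to about 2 mm. A picture is of the moment at which its call begins: read the wrist's pose just before it.
- job.sign_off(): hands the job in; it is judged then, once.
The state is a dict: "time": time; "qpos": joint angles; "dq": joint speeds; "joint_efforts": joint torques, N m; "eef_pos": TCP position; "tcp_rot": TCP orientation; "contact_force": force on the tool from outside, world axes, zero at the start; "wrist_torque": the same for the moment, N m; "opening": opening from 0.0 (shut) to 1.0 (fully open); "finger_force": force on a finger pad.
Only numpy, scipy, OpenCV 4.12 (cv2) and the standard library are available. Lean on these libraries where they do the work, as an engineer would, in place of code of your own. Each camera call takes 0.05 s, during which the arm holds its last target. There are 200 camera calls.

### The job

Get the little gas grill ready to light: first spread the heaped ceramic briquettes out on the grate, over the whole grate and out towards all four of its corners, all lying flat in a single layer. Then take the loose control knob, turn it so that its pointer matches the flat on the tap's spindle, push it fully home, press it right in against the spring and keep it there: the program finishes while you are still holding the knob pressed in. Leave the other things on the bench where they are.

Things in the scene. Friction and masses are not known exactly. Their poses are not given: they have to be found in the camera images.
- grill: Table-top gas grill, cooking grid off: black open fire box, outside 202 (x) x 262 (y) mm, rim 90 mm above the bench, walls 6 mm. Fixed. Origin: on the bench under the fire box's middle; x to its back (bar handle in front, at -x), y to its left, z up. At its right-hand end an aluminium control box, 130 x 85 mm, top 70 mm above the bench, middle at y = -173.5 mm.
- grate_middle (a point): Middle of the rock grate, the fire box's floor of steel bars, 50 mm above the bench, 190 (x) x 250 (y) mm inside the walls, rim 40 mm above it; axes as the grill's. The heap lies at either end of it.
- spindle_tip (a point): Middle of the top of the brass gas-tap spindle, upright in the middle of the control box, 24 mm out of the box's top when not pressed (tip 94 mm above the bench). 14 mm round, with a flat 1.5 mm from its axis facing -x of this frame (= the grill's -x), to a white index mark on the box. Does not turn; top edge chamfered 0.8 mm. Moves down with the spindle.
- gas_tap (a joint): How far the spindle is pressed in, m: 0 out, 0.006 at its stop. Spring: 4 N to start, 9.5 N at the stop. It springs back when released.
- knob: Black control knob, 45 g, loose on the bench, right way up. Round skirt 46 mm across, 18.5 mm high; on it a straight grip bar 42 mm long (x), 14 mm thick (y), from 18.5 to 35 mm above the underside. Origin: middle of the underside, z up. A white pointer line marks the -x end of the bar. Fitted home its underside is 8 mm above the control box, 2 mm when pressed right in.
- knob_seat (a point): Middle of the closed end of the knob's bore, 16 mm above its underside; it lies on the spindle's tip when the knob is home. The bore, open below, is D-shaped: 16 mm round, flat 2.5 mm from the axis on the pointer's side (-x), mouth chamfered 0.6 mm. It fits only with the pointer to the index mark: x axes of knob and spindle along one another, free play 8 degrees.
- vice_back (a point): Back end of the slide of the red bench vice that is bolted to the front edge of the bench; the vice reaches from here towards the robot, 160 mm wide in y, its jaws 160 mm above the bench. Fixed; pass above or behind it.
- cabinet_front (a point): Point on the front of the tall, solid drawer cabinet (352 mm wide in y, 637 mm high, 163 mm deep to the wall) that stands at the back of the bench behind the knob; keep the gripper's body clear of it. Fixed.
- b1_center (a point): Centre of ceramic briquette 1 of 8: pale clay-coloured block 40 x 40 x 24 mm with rounded edges, about 55 g, axes along its sides, z up (24 mm high). At first in the bottom layer of the heap, on the grate (its centre 62 mm above the bench).
- b2_center (a point): Centre of ceramic briquette 2 of 8: pale clay-coloured block 40 x 40 x 24 mm with rounded edges, about 55 g, axes along its sides, z up (24 mm high). At first in the bottom layer of the heap, on the grate (its centre 62 mm above the bench).
- b3_center (a point): Centre of ceramic briquette 3 of 8: pale clay-coloured block 40 x 40 x 24 mm with rounded edges, about 55 g, axes along its sides, z up (24 mm high). At first in the bottom layer of the heap, on the grate (its centre 62 mm above the bench).
- b4_center (a point): Centre of ceramic briquette 4 of 8: pale clay-coloured block 40 x 40 x 24 mm with rounded edges, about 55 g, axes along its sides, z up (24 mm high). At first in the bottom layer of the heap, on the grate (its centre 62 mm above the bench).
- b5_center (a point): Centre of ceramic briquette 5 of 8: pale clay-coloured block 40 x 40 x 24 mm with rounded edges, about 55 g, axes along its sides, z up (24 mm high). At first on top of the heap (its centre 86 mm above the bench).
- b6_center (a point): Centre of ceramic briquette 6 of 8: pale clay-coloured block 40 x 40 x 24 mm with rounded edges, about 55 g, axes along its sides, z up (24 mm high). At first on top of the heap (its centre 86 mm above the bench).
- b7_center (a point): Centre of ceramic briquette 7 of 8: pale clay-coloured block 40 x 40 x 24 mm with rounded edges, about 55 g, axes along its sides, z up (24 mm high). At first on top of the heap (its centre 86 mm above the bench).
- b8_center (a point): Centre of ceramic briquette 8 of 8: pale clay-coloured block 40 x 40 x 24 mm with rounded edges, about 55 g, axes along its sides, z up (24 mm high). At first apart from the heap, flat on the grate (its centre 62 mm above the bench).
- round_tub: Bystander: lidded putty tub, red with a white lid, 122 mm wide, 79 mm high.
- tape_measure: Bystander: yellow tape measure, 36 x 87 x 62 mm.
- screwdriver: Bystander: red-handled screwdriver, 206 mm long, lying.
- marker: Bystander: white marker pen with a blue cap, 130 mm long, lying.
- spanner: Bystander: steel spanner, 207 mm long, 8 mm thick, lying flat.
There are look-alikes about, which are no part of the job. Leave any blue or purple look-alike of the knob alone.

How it is judged:
By the outcome, as a careful person would: the job done as asked, in the order asked, and still so for the second after the job is handed in, while the arm keeps its last pose, push and grip.
It also fails if it takes over 72 s, if anything falls off the work surface, if the arm or the gripper's body presses on something with over 40 N, if the wrist force passes 120 N, or if a joint passes its speed limit or range.

## Working session

There is one attempt and no reset: what is moved stays moved. The work goes in short steps, Python scripts to look and compute and a tool call to move; the robot and the scene stay as the last step left them, time stands still between calls to the robot, and variables do not carry over. Pictures are saved under pics/ and viewed, at most 10 in all, crops included, and the job is handed in when it is done.

Besides the shell and the picture viewer there is one more tool, called by a JSON object that holds its "op" and its "data". jog_arm: Moves the arm, as the interface text tells. Shift numbers are shares of 12 cm and turn numbers shares of pi/2 rad, none past 1 either way. Its arguments: {"type":"object","properties":{"increments":{"type":"array"},"force":{"type":"number"}},"required":["increments"]}

```bash
ls; mkdir -p pics; cat > h.py <<'E'
import numpy as np, cv2
from scipy.spatial.transform import Rotation as R
from plant import get_state, imaging, job, ctrl
def cam(n):
    s=get_state(); d=imaging.read_camera(n)
    if 'extrinsics' in d: E=np.array(d['extrinsics'])
    else:
        T=np.eye(4);T[:3,:3]=R.from_quat(s['tcp_rot']).as_matrix();T[:3,3]=s['eef_pos'];E=T@np.array(d['mount'])
    return d['frame'],np.array(d['depth']),np.array(d['camera_matrix']),E,d
def pts(depth,K,E):
    v,u=np.mgrid[:depth.shape[0],:depth.shape[1]]
    x=(u-K[0,2])/K[0,0]*depth; y=(v-K[1,2])/K[1,1]*depth
    P=np.stack([x,-y,-depth],-1)
    return P@E[:3,:3].T+E[:3,3]
def ray(uv,z,K,E):
    uv=np.atleast_2d(uv).astype(float)
    c=np.stack([(uv[:,0]-K[0,2])/K[0,0],-(uv[:,1]-K[1,2])/K[1,1],-np.ones(len(uv))],-1)@E[:3,:3].T
    o=E[:3,3]; return o+c*((z-o[2])/c[:,2])[:,None]
def cover(n):return cv2.imwrite
E
python3 - <<'E'
from h import *
s=get_state();print(s)
for n in ['scene','top']:
    f,d,K,E,dd=cam(n);cv2.imwrite(f'pics/{n}0.png',f);print(n,dd.keys(),K.round(1).tolist(),E.round(3).tolist(),(d>0).mean())
E
```

```text
pics
{'time': 0.0, 'qpos': array([-1.40998421e+00,  2.87190528e-01,  1.57818716e+00,  2.71562226e-07,
        1.27859488e+00, -1.49985526e-01]), 'dq': array([-0.00040493, -0.00216661,  0.00193796, -0.00010371, -0.00191482,
       -0.00059649]), 'joint_efforts': array([-3.10011353e-05, -4.05982304e+01, -2.92625070e+01, -3.36201867e-05,
        5.82866633e-03,  9.11150494e-06]), 'eef_pos': array([ 0.2063674 , -0.64204822,  0.25492503]), 'tcp_rot': array([ 9.87949188e-01,  1.54773981e-01, -6.31157857e-06, -1.18993953e-03]), 'contact_force': array([0.23659227, 0.37427389, 0.4246139 ]), 'wrist_torque': array([ 0.00534413, -0.05402767,  0.07109622]), 'finger_force': 0.0, 'opening': 0.9993188193161071}
scene dict_keys(['frame', 'depth', 'camera_matrix', 'extrinsics']) [[434.0, 0.0, 278.3], [0.0, 434.0, 204.1], [0.0, 0.0, 1.0]] [[-0.997, -0.043, 0.06, 0.564], [0.071, -0.771, 0.632, 0.735], [0.019, 0.635, 0.772, 1.134], [0.0, 0.0, 0.0, 1.0]] 0.9961947278911565
top dict_keys(['frame', 'depth', 'camera_matrix', 'extrinsics']) [[494.8, 0.0, 271.9], [0.0, 494.8, 206.5], [0.0, 0.0, 1.0]] [[-0.009, 0.997, -0.077, 0.385], [-1.0, -0.008, 0.003, -0.099], [0.002, 0.077, 0.997, 1.528], [0.0, 0.0, 0.0, 1.0]] 0.9959948979591837
```

View pics/top0.png

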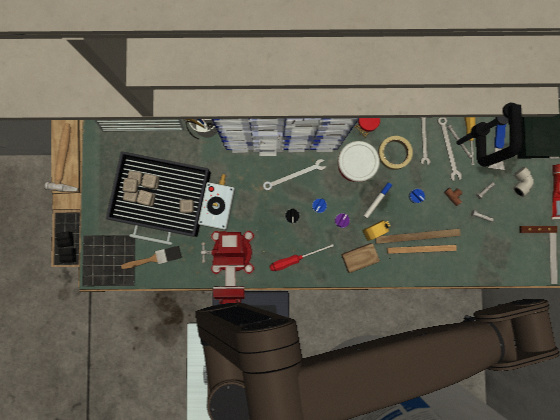

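View pics/scene0.png

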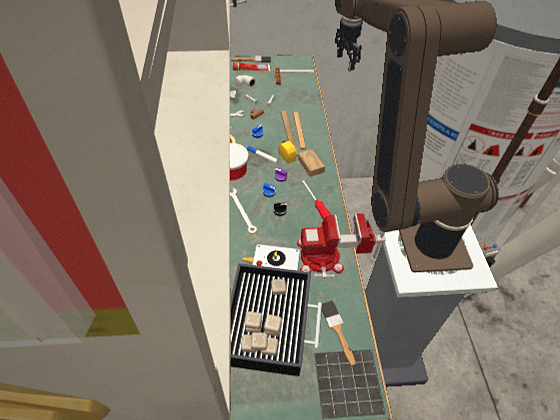

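The top view shows the grill at about (160,195), with the heap at its left end around (140,187) and the lone briquette at (186,206). The tap is at (216,205). Knob candidates are black (292,215), blue (319,205) and (417,196), and purple (342,220). The black one fits the description.

```bash
python3 - <<'E'
from h import *
f,d,K,E,_=cam('top');P=pts(d,K,E);u0,v0=100,140
z=P[...,2]
print('bench z',np.median(z[240:260,330:340]),np.median(z[165:170,225:235]))
# fire box: rim points
m=np.zeros(z.shape,bool);m[145:245,100:245]=1
rim=m&(z>.08)&(z<.1)&(P[...,2]>0)
gray=f.max(2)
dark=rim&(gray<60)
r=cv2.minAreaRect(P[dark][:,:2].astype(np.float32)*1000);print('rim',r,np.median(z[dark]))
# control box top
hsv=cv2.cvtColor(f,cv2.COLOR_BGR2HSV)
cb=m&(abs(z-.07)<.006)&(gray>120); cb[:, :195]=0
r=cv2.minAreaRect(P[cb][:,:2].astype(np.float32)*1000);print('box',r,np.median(z[cb]))
# briquettes
br=m&(hsv[...,0]<25)&(hsv[...,1]>25)&(gray>90)
br[:,:110]=0;br[:,205:]=0
n,l,st,c=cv2.connectedComponentsWithStats(br.astype(np.uint8))
for i in range(1,n):
    if st[i,4]>20: print(st[i],c[i].round(1),np.percentile(z[l==i],[5,50,95]).round(3),P[l==i].mean(0).round(3))
# knob
kn=np.zeros(z.shape,bool);kn[200:230,280:305]=1;kn&=z>.01
print('knob',P[kn].mean(0),np.percentile(z[kn],95),kn.sum(),cv2.minEnclosingCircle(P[kn][:,:2].astype(np.float32)*1000))
a=cv2.resize(f[140:245,100:250],None,fx=4,fy=4,interpolation=cv2.INTER_CUBIC)
b=cv2.resize(f[195:237,270:330],(600//3*1,140*1),interpolation=cv2.INTER_CUBIC)
cv2.imwrite('pics/grill.png',a);
can=np.zeros((420+170,600,3),np.uint8);can[:420]=a;can[430:570,:200]=b;cv2.imwrite('pics/grill.png',can)
# cabinet, vice
print('cab',P[140,280],P[150,240],'vice',[P[v,230].round(3).tolist() for v in (225,230,235,240,250)])
E
```

```text
bench z -0.0007456934751256528 -0.0011800361341243182
rim ((535.1121215820312, 219.47216796875), (290.66302490234375, 204.817626953125), 78.22370147705078) 0.08774456499518113
box ((560.8629760742188, 51.06732177734375), (83.96550750732422, 247.314697265625), 78.59164428710938) 0.06874019969466172
[123 171  31  35 572] [135.3 189.2] [0.068 0.092 0.1  ] [0.55  0.296 0.086]
[141 173  17  15 178] [148.9 180.5] [0.088 0.096 0.101] [0.574 0.254 0.095]
[180 200  14  12 155] [186.  205.5] [0.067 0.072 0.078] [0.502 0.15  0.072]
knob [ 0.47091055 -0.16247579  0.05073027] 0.03865599672678022 172 ((438.92291259765625, -136.9703826904297), 66.12041473388672)
cab [ 0.66998677 -0.12709166  0.19222992] [ 0.67505868 -0.00750619  0.02766802] vice [[0.446, 0.026, -0.001], [0.431, 0.026, -0.002], [0.413, 0.016, 0.118], [0.399, 0.017, 0.114], [0.371, 0.017, 0.11]]
```

View pics/grill.png

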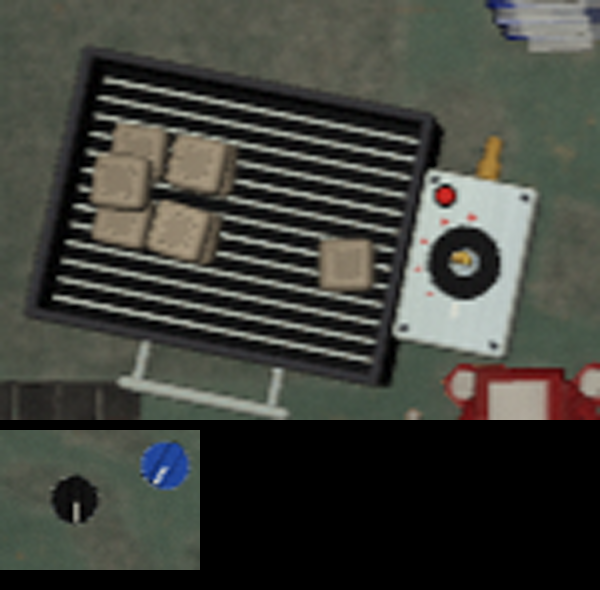

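The crop shows the grill with its bars running about 11° off. Three top briquettes lie at (120,180), (202,162) and (183,232), bottom ones show at (138,150) and (125,225), and the lone one is at (346,263). The knob is black with its white pointer towards -x, at pixel (292,215). The blue ones beside it are only look-alikes.

```bash
cat >> h.py <<'E'
def g2w(p,c,yaw): 
    a=np.atleast_2d(p).astype(float); return a@R.from_euler('z',yaw).as_matrix()[:2,:2].T+c
def w2g(p,c,yaw):
    return (np.atleast_2d(p)-c)@R.from_euler('z',yaw).as_matrix()[:2,:2]
E
python3 - <<'E'
from h import *
f,d,K,E,_=cam('top');P=pts(d,K,E)
q=np.array([(88,50),(437,118),(383,382),(30,315)])/4+[100,140]-.4
W=ray(q,.09,K,E)[:,:2];c=W.mean(0);print('corners',W.round(3).tolist(),'c',c)
e=W[0]-W[1]+W[3]-W[2];yaw=np.arctan2(-e[0],e[1]);e2=W[0]-W[3]+W[1]-W[2];yaw2=np.arctan2(e2[1],e2[0]);print('yaw',np.degrees([yaw,yaw2]),np.linalg.norm(e)/2,np.linalg.norm(e2)/2)
box=np.array([(428,170),(536,185),(505,357),(396,338)])/4+[100,140]-.4
B=ray(box,.07,K,E)[:,:2];print('box c grill',w2g(B.mean(0),c,yaw),np.ptp(w2g(B,c,yaw),0))
print('spindle',ray(np.array([463,258])/4+[100,140]-.4,.094,K,E),'pred',g2w([0,-.1735],c,yaw))
for n,p,z in [('t1',(120,180),.098),('t2',(200,162),.098),('t3',(181,230),.098),('b',(346,262),.074),('botback',(138,135),.074),('botfront',(122,235),.074)]:
    w=ray(np.array(p)/4+[100,140]-.4,z,K,E)[0];u=(np.array(p)/4+[100,140]).astype(int)
    print(n,w.round(3),(w2g(w[:2],c,yaw)*1000).round(),P[u[1],u[0],2])
kw=np.zeros(f.shape[:2],bool);kw[203:228,280:304]=1
dk=(kw&(f.max(2)<50)).astype(np.uint8);M=cv2.moments(dk,True);p=[M['m10']/M['m00'],M['m01']/M['m00']];print('knob',p,dk.sum(),ray(p,.02,K,E))
print('finger',ctrl.finger_overhang,[a for a in dir(ctrl) if a[0]!='_'])
E
```

```text
corners [[0.66, 0.336], [0.607, 0.08], [0.414, 0.119], [0.465, 0.376]] c [0.5365231  0.22787091]
yaw [-11.39487993 -11.41477373] 0.26159952839335054 0.19757745807136987
box c grill [[-0.00035329 -0.17037099]] [0.13073941 0.08321666]
spindle [[0.50366928 0.0606805  0.094     ]] pred [[0.50224475 0.0577908 ]]
t1 [0.562 0.309 0.098] [[ 9. 85.]] 0.10174892080246334
t2 [0.575 0.251 0.098] [[33. 31.]] 0.09457523447543448
t3 [0.525 0.265 0.098] [[-18.  34.]] 0.0973490861814692
b [0.503 0.149 0.074] [[-17. -84.]] 0.07530743908655757
botback [0.599 0.303 0.074] [[46. 86.]] 0.07249267504733581
botfront [0.524 0.314 0.074] [[-29.  82.]] 0.07430673194505344
knob [291.94890510948903, 215.14598540145985] 137 [[ 0.4739856  -0.16484826  0.02      ]]
finger 0.025 ['Unreachable', 'finger_overhang']
```

{"op": "jog_arm", "data": {"increments": [{"dx":0.98,"dy":0.99,"az":0.2,"gripper":1},{"dx":0.98,"dy":0.99,"az":0.2,"gripper":1},{"dx":0.98,"dy":0.99,"az":0.2,"gripper":1},{"dx":0.98,"dy":0.99,"az":0.2,"gripper":1}], "force": 30}}

```text
$.increments[0]: bad value
```

{"op": "jog_arm", "data": {"increments": [{"dx":0.98,"dy":0.99,"az":0.2},{"dx":0.98,"dy":0.99,"az":0.2},{"dx":0.98,"dy":0.99,"az":0.2},{"dx":0.98,"dy":0.99,"az":0.2}]}}

```text
$.increments[0]: bad value
```

{"op": "jog_arm", "data": {"increments": [{"dx":0.98,"dy":0.99,"az":0.2},{"dx":0.98,"dy":0.99,"az":0.2},{"dx":0.98,"dy":0.99,"az":0.2},{"dx":0.98,"dy":0.99,"az":0.2}]}}

```text
$.increments[0]: bad value
```

{"op": "jog_arm", "data": {"increments": [{"dx":0.98,"dy":0.99,"dz":0,"ax":0,"ay":0,"az":0.2,"gripper":1},{"dx":0.98,"dy":0.99,"dz":0,"ax":0,"ay":0,"az":0.2,"gripper":1},{"dx":0.98,"dy":0.99,"dz":0,"ax":0,"ay":0,"az":0.2,"gripper":1},{"dx":0.98,"dy":0.99,"dz":0,"ax":0,"ay":0,"az":0.2,"gripper":1}], "force": 30}}

```text
time: 0.6
eef_pos: [0.3266, -0.5206, 0.256]
tcp_rot: [0.951, 0.309, 0.001, -0.001]
contact_force: [-0.2, -0.4, 0.6]
opening: 1.004
finger_force: 0.0
```

{"op": "jog_arm", "data": {"increments": [{"dx":0.98,"dy":0.99,"dz":0,"ax":0,"ay":0,"az":0.2,"gripper":1},{"dx":0.98,"dy":0.99,"dz":0,"ax":0,"ay":0,"az":0.2,"gripper":1},{"dx":0.98,"dy":0.99,"dz":0,"ax":0,"ay":0,"az":0.2,"gripper":1},{"dx":0.98,"dy":0.99,"dz":0,"ax":0,"ay":0,"az":0.2,"gripper":1}]}}

```text
time: 1.0
eef_pos: [0.4438, -0.4023, 0.2563]
tcp_rot: [0.891, 0.454, 0.0, -0.0]
contact_force: [-1.0, -1.0, -0.2]
opening: 1.002
finger_force: 0.0
```

{"op": "jog_arm", "data": {"increments": [{"dx":0.98,"dy":0.99,"dz":0,"ax":0,"ay":0,"az":0.2,"gripper":1},{"dx":0.98,"dy":0.99,"dz":0,"ax":0,"ay":0,"az":0.2,"gripper":1},{"dx":0.98,"dy":0.99,"dz":0,"ax":0,"ay":0,"az":0.2,"gripper":1},{"dx":0.98,"dy":0.99,"dz":0,"ax":0,"ay":0,"az":0.2,"gripper":1}]}}

```text
time: 1.4
eef_pos: [0.5613, -0.284, 0.2562]
tcp_rot: [0.809, 0.588, 0.0, -0.0]
contact_force: [-0.4, -0.2, -0.1]
opening: 1.0
finger_force: 0.0
```

{"op": "jog_arm", "data": {"increments": [{"dx":0,"dy":1,"dz":0,"ax":0,"ay":0,"az":0.076,"gripper":1},{"dx":0,"dy":1,"dz":0,"ax":0,"ay":0,"az":0.076,"gripper":1},{"dx":0,"dy":1,"dz":0,"ax":0,"ay":0,"az":0.076,"gripper":1}]}}

```text
time: 1.7
eef_pos: [0.5587, -0.164, 0.2559]
tcp_rot: [0.773, 0.634, -0.0, -0.001]
contact_force: [-0.2, 0.3, 0.6]
opening: 1.002
finger_force: 0.0
```

{"op": "jog_arm", "data": {"increments": [{"dx":0,"dy":1,"dz":0,"ax":0,"ay":0,"az":0,"gripper":1},{"dx":0,"dy":1,"dz":0,"ax":0,"ay":0,"az":0,"gripper":1},{"dx":0,"dy":1,"dz":0,"ax":0,"ay":0,"az":0,"gripper":1}]}}

```text
time: 2.0
eef_pos: [0.5588, -0.0442, 0.2563]
tcp_rot: [0.773, 0.634, -0.0, -0.0]
contact_force: [0.3, -0.5, 0.5]
opening: 1.0
finger_force: 0.0
```

{"op": "jog_arm", "data": {"increments": [{"dx":0,"dy":1,"dz":0,"ax":0,"ay":0,"az":0,"gripper":1},{"dx":0,"dy":1,"dz":0,"ax":0,"ay":0,"az":0,"gripper":1},{"dx":0,"dy":1,"dz":0,"ax":0,"ay":0,"az":0,"gripper":1}]}}

```text
time: 2.3
eef_pos: [0.559, 0.0758, 0.2563]
tcp_rot: [0.773, 0.634, 0.0, -0.0]
contact_force: [0.6, -0.5, 0.9]
opening: 1.002
finger_force: 0.0
```

{"op": "jog_arm", "data": {"increments": [{"dx":0,"dy":1,"dz":0,"ax":0,"ay":0,"az":0,"gripper":1},{"dx":0,"dy":1,"dz":0,"ax":0,"ay":0,"az":0,"gripper":1},{"dx":0,"dy":1,"dz":0,"ax":0,"ay":0,"az":0,"gripper":1}]}}

```text
time: 2.6
eef_pos: [0.5593, 0.1959, 0.2563]
tcp_rot: [0.773, 0.634, 0.0, 0.0]
contact_force: [-0.6, -0.9, 0.6]
opening: 1.0
finger_force: 0.0
```

{"op": "jog_arm", "data": {"increments": [{"dx":0,"dy":0.6,"dz":0,"ax":0,"ay":0,"az":0,"gripper":1},{"dx":0,"dy":0.6,"dz":0,"ax":0,"ay":0,"az":0,"gripper":1},{"dx":0,"dy":0.6,"dz":0,"ax":0,"ay":0,"az":0,"gripper":1},{"dx":0,"dy":0.6,"dz":0,"ax":0,"ay":0,"az":0,"gripper":1}]}}

```text
time: 3.0
eef_pos: [0.5596, 0.2648, 0.256]
tcp_rot: [0.774, 0.634, -0.001, 0.0]
contact_force: [0.4, 0.1, -0.8]
opening: 0.998
finger_force: 0.0
```

```bash
python3 - <<'E'
from h import *
s=get_state();print(s['time'],s['eef_pos'],s['qpos'].round(2),R.from_quat(s['tcp_rot']).as_euler('zyx',True).round(1))
f,d,K,E,dd=cam('wrist');cv2.imwrite('pics/w1.png',f)
P=pts(d,K,E);hsv=cv2.cvtColor(f,cv2.COLOR_BGR2HSV);c=np.array([.5365,.2279]);yaw=np.radians(-11.4)
br=(hsv[...,0]<25)&(hsv[...,1]>25)&(f.max(2)>90)
for lo,hi,t in [(.09,.106,'top'),(.066,.082,'bot')]:
    m=(br&(P[...,2]>lo)&(P[...,2]<hi)).astype(np.uint8)
    m=cv2.morphologyEx(m,cv2.MORPH_OPEN,np.ones((5,5)))
    n,l,st,ce=cv2.connectedComponentsWithStats(m)
    for i in range(1,n):
        if st[i,4]<150: continue
        q=P[l==i];g=w2g(q[:,:2],c,yaw)*1000
        r=cv2.minAreaRect(g.astype(np.float32))
        print(t,ce[i].round(),st[i,4],np.median(q[:,2]).round(3),'g',np.round(r[0]),np.round(r[1]),round(r[2]),'w',g2w(np.array(r[0])/1000,c,yaw).round(3))
E
```

```text
3.0 [0.55964324 0.26484301 0.25595279] [ 0.28  0.17  1.72 -0.    1.26  0.48] [-78.6  -0.  179.9]
top [269. 145.] 2013 0.098 g [10. 88.] [40. 40.] 4 w [[0.564 0.312]]
top [240. 199.] 1730 0.098 g [-17.  38.] [40. 40.] 85 w [[0.527 0.269]]
top [294. 202.] 1682 0.098 g [34. 37.] [39. 38.] 90 w [[0.577 0.257]]
bot [235. 143.] 1015 0.075 g [-23.  88.] [25. 39.] 0 w [[0.532 0.319]]
bot [304. 143.] 1040 0.075 g [43. 87.] [24. 40.] 4 w [[0.596 0.305]]
bot [247. 296.] 1135 0.074 g [-17. -81.] [40. 40.] 12 w [[0.504 0.152]]
```

View pics/w1.png

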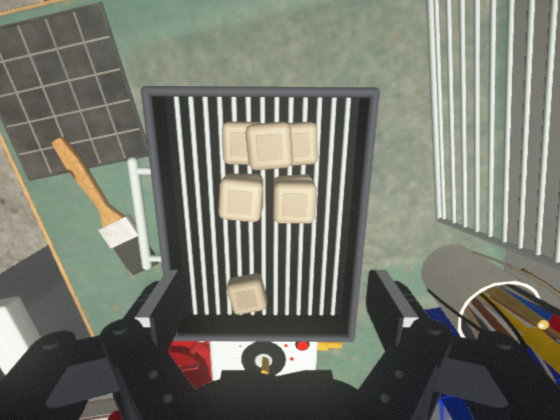

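The wrist view shows the grill squarely. Top blocks are at (269,145), (240,199) and (294,202), with two bottom blocks peeping out at (235,143) and (304,143), and the lone one at (247,296). The gaps in the heap are only about 11 mm, so I'll check how thick the fingertips are.

```bash
python3 - <<'E'
from h import *
f,d,K,E,dd=cam('wrist');P=pts(d,K,E);s=get_state()
T=R.from_quat(s['tcp_rot']);L=(P-s['eef_pos'])@T.as_matrix()*1000
m=(d>0)&(abs(L[...,1])<75)&(L[...,2]<40)&(L[...,2]>-60)&(abs(L[...,0])<40)
q=L[m]
for lo in range(-60,40,8):
    for sg in (1,-1):
        a=q[(q[:,2]>=lo)&(q[:,2]<lo+8)&(q[:,1]*sg>0)]
        if len(a)>5: print(lo,sg,len(a),'y',np.percentile(a[:,1],[2,98]).round(1),'x',np.percentile(a[:,0],[2,98]).round(1))
uv=[(143,87),(378,89),(354,341),(160,336)]
W=ray(uv,.09,K,E)[:,:2]; c=np.array([.5365,.2279]);yaw=np.radians(-11.4)
print((w2g(W,c,yaw)*1000).round(1).tolist())
print('inner', (w2g(ray([(153,97),(369,97)],.09,K,E)[:,:2],c,yaw)*1000).round(1).tolist())
E
```

```text
-60 1 5409 y [ 1.1 71.8] x [ 3.7 17.4]
-60 -1 5163 y [-69.3  -1.2] x [ 3.8 17.4]
-52 1 3778 y [ 4.  73.3] x [-9.1 17.1]
-52 -1 3708 y [-71.3  -3.6] x [-9.1 17.1]
-44 1 3915 y [40.5 73.3] x [-9.4 13.3]
-44 -1 3957 y [-71.5 -38.6] x [-9.3 13.4]
-36 1 809 y [43.7 70.8] x [ 5.9 13.6]
-36 -1 818 y [-68.7 -41.5] x [ 6.  13.6]
-28 1 748 y [43.3 55. ] x [-3.6 11.3]
-28 -1 736 y [-53.1 -41.3] x [-3.6 11.3]
-20 1 753 y [43.3 56.8] x [-10.2  11.3]
-20 -1 752 y [-54.8 -41.3] x [-10.1  11.1]
-12 1 620 y [43.4 57. ] x [-10.1  11.3]
-12 -1 625 y [-54.8 -41.3] x [-10.4  11.2]
-4 1 518 y [43.4 56.7] x [-10.4  11.2]
-4 -1 518 y [-54.4 -41.3] x [-10.3  11.1]
4 1 259 y [43.4 49.8] x [-10.4  10.9]
4 -1 265 y [-48.2 -41.3] x [-10.3  10.9]
[[-95.8, 136.4], [102.9, 134.6], [102.6, -125.8], [-111.3, -118.8]]
inner [[-88.4, 128.4], [95.9, 128.2]]
```

{"op": "jog_arm", "data": {"increments": [{"dx":0.04,"dy":0.39,"dz":-0.75,"ax":0,"ay":0,"az":0,"gripper":0.35},{"dx":0.04,"dy":0.39,"dz":-0.75,"ax":0,"ay":0,"az":0,"gripper":0.35},{"dx":0.04,"dy":0.39,"dz":-0.75,"ax":0,"ay":0,"az":0,"gripper":0.35}]}}

```text
time: 3.4
eef_pos: [0.5602, 0.3111, 0.158]
tcp_rot: [0.774, 0.634, -0.007, -0.002]
contact_force: [-0.6, 0.5, -0.9]
opening: 0.678
finger_force: 0.0
```

{"op": "jog_arm", "data": {"increments": [{"dx":0,"dy":0,"dz":-0.51,"ax":0,"ay":0,"az":0,"gripper":0.35},{"dx":0,"dy":0,"dz":-0.51,"ax":0,"ay":0,"az":0,"gripper":0.35},{"dx":0,"dy":0,"dz":-0.51,"ax":0,"ay":0,"az":0,"gripper":-0.5},{"dx":0,"dy":0,"dz":-0.51,"ax":0,"ay":0,"az":0,"gripper":-0.5},{"dx":0,"dy":0,"dz":-0.51,"ax":0,"ay":0,"az":0,"gripper":-0.5}]}}

```text
time: 3.9
eef_pos: [0.5658, 0.3127, 0.1083]
tcp_rot: [0.774, 0.633, 0.002, 0.001]
contact_force: [1.2, 0.7, -0.5]
opening: 0.468
finger_force: 31.1
```

{"op": "jog_arm", "data": {"increments": [{"dx":0,"dy":0,"dz":0.35,"ax":0,"ay":0,"az":0,"gripper":-0.5},{"dx":0.07,"dy":-0.3,"dz":0.35,"ax":0,"ay":0,"az":0,"gripper":-0.5},{"dx":0.07,"dy":-0.81,"dz":0.35,"ax":0,"ay":0,"az":0,"gripper":-0.5},{"dx":0.07,"dy":-0.81,"dz":0.2,"ax":0,"ay":0,"az":0,"gripper":-0.5},{"dx":0.07,"dy":-0.81,"dz":-0.1,"ax":0,"ay":0,"az":0,"gripper":-0.5},{"dx":0.07,"dy":-0.81,"dz":-0.19,"ax":0,"ay":0,"az":0,"gripper":-0.5},{"dx":0.07,"dy":-0.81,"dz":-0.19,"ax":0,"ay":0,"az":0,"gripper":-0.5},{"dx":0.07,"dy":-0.81,"dz":-0.19,"ax":0,"ay":0,"az":0,"gripper":0.3},{"dx":0.07,"dy":-0.81,"dz":-0.19,"ax":0,"ay":0,"az":0,"gripper":0.3}]}}

```text
time: 4.8
eef_pos: [0.5737, 0.2162, 0.0844]
tcp_rot: [0.773, 0.634, 0.002, 0.001]
contact_force: [0.1, -0.6, -0.2]
opening: 0.653
finger_force: 0.0
```

{"op": "jog_arm", "data": {"increments": [{"dx":0,"dy":0,"dz":0.4,"ax":0,"ay":0,"az":0,"gripper":0.3},{"dx":0.03,"dy":0.35,"dz":0.75,"ax":0,"ay":0,"az":0.85,"gripper":0.35},{"dx":0.03,"dy":0.35,"dz":0.75,"ax":0,"ay":0,"az":0.85,"gripper":0.35},{"dx":0.03,"dy":0.35,"dz":0.75,"ax":0,"ay":0,"az":0.85,"gripper":0.35},{"dx":0.03,"dy":0.35,"dz":0.75,"ax":0,"ay":0,"az":0.85,"gripper":0.35},{"dx":0.03,"dy":0.35,"dz":0.75,"ax":0,"ay":0,"az":0.85,"gripper":0.35},{"dx":0.03,"dy":0.35,"dz":0.75,"ax":0,"ay":0,"az":0.85,"gripper":0.35},{"dx":0.03,"dy":0.35,"dz":0.75,"ax":0,"ay":0,"az":0.85,"gripper":0.35},{"dx":0.03,"dy":0.35,"dz":0.75,"ax":0,"ay":0,"az":0.85,"gripper":0.35},{"dx":0.03,"dy":0.35,"dz":0.75,"ax":0,"ay":0,"az":0.85,"gripper":0.35}]}}

```text
time: 5.8
eef_pos: [0.5765, 0.258, 0.174]
tcp_rot: [0.212, 0.977, 0.001, 0.001]
contact_force: [-0.0, -1.0, 0.3]
opening: 0.677
finger_force: 0.0
```

{"op": "jog_arm", "data": {"increments": [{"dx":0,"dy":0,"dz":0,"ax":0,"ay":0,"az":0.15,"gripper":0.35},{"dx":0,"dy":0,"dz":0,"ax":0,"ay":0,"az":0.15,"gripper":0.35}]}}

```text
time: 6.0
eef_pos: [0.5765, 0.258, 0.174]
tcp_rot: [0.096, 0.995, 0.0, 0.001]
contact_force: [-0.4, 0.1, 0.2]
opening: 0.672
finger_force: 0.0
```

{"op": "jog_arm", "data": {"increments": [{"dx":0,"dy":0,"dz":-0.4,"ax":0,"ay":0,"az":0,"gripper":0.35},{"dx":0,"dy":0,"dz":-0.57,"ax":0,"ay":0,"az":0,"gripper":0.35},{"dx":0,"dy":0,"dz":-0.57,"ax":0,"ay":0,"az":0,"gripper":-0.5},{"dx":0,"dy":0,"dz":-0.57,"ax":0,"ay":0,"az":0,"gripper":-0.5},{"dx":0,"dy":0,"dz":-0.57,"ax":0,"ay":0,"az":0,"gripper":-0.5},{"dx":0,"dy":0,"dz":-0.57,"ax":0,"ay":0,"az":0,"gripper":-0.5}]}}

```text
time: 6.6
eef_pos: [0.5774, 0.2578, 0.1063]
tcp_rot: [0.099, 0.995, 0.001, 0.002]
contact_force: [-1.1, 0.0, 0.2]
opening: 0.458
finger_force: 33.1
```

{"op": "jog_arm", "data": {"increments": [{"dx":0,"dy":0,"dz":0.35,"ax":0,"ay":0,"az":0,"gripper":-0.5},{"dx":0.08,"dy":-0.35,"dz":0.35,"ax":0,"ay":0,"az":0,"gripper":-0.5},{"dx":0.08,"dy":-1,"dz":0.35,"ax":0,"ay":0,"az":0,"gripper":-0.5},{"dx":0.08,"dy":-1,"dz":0.35,"ax":0,"ay":0,"az":0,"gripper":-0.5},{"dx":0.08,"dy":-1,"dz":0.1,"ax":0,"ay":0,"az":0,"gripper":-0.5},{"dx":0.08,"dy":-1,"dz":-0.1,"ax":0,"ay":0,"az":0,"gripper":-0.5},{"dx":0.08,"dy":-1,"dz":-0.18,"ax":0,"ay":0,"az":0,"gripper":-0.5},{"dx":0.08,"dy":-1,"dz":-0.18,"ax":0,"ay":0,"az":0,"gripper":-0.5}]}}

```text
time: 7.4
eef_pos: [0.5849, 0.1374, 0.0814]
tcp_rot: [0.099, 0.995, -0.0, -0.001]
contact_force: [-0.1, -0.5, -0.2]
opening: 0.46
finger_force: 33.1
```

{"op": "jog_arm", "data": {"increments": [{"dx":0,"dy":0,"dz":0,"ax":0,"ay":0,"az":0,"gripper":0.12},{"dx":0,"dy":0,"dz":0,"ax":0,"ay":0,"az":0,"gripper":0.12},{"dx":0,"dy":0,"dz":0.4,"ax":0,"ay":0,"az":0,"gripper":0.12},{"dx":-0.2,"dy":0.2,"dz":0.55,"ax":0,"ay":0,"az":0,"gripper":0.35},{"dx":-0.48,"dy":1,"dz":0.55,"ax":0,"ay":0,"az":0,"gripper":0.35},{"dx":-0.48,"dy":1,"dz":0.55,"ax":0,"ay":0,"az":0,"gripper":0.35},{"dx":-0.48,"dy":1,"dz":0.55,"ax":0,"ay":0,"az":0,"gripper":0.35}]}}

```text
time: 8.1
eef_pos: [0.5266, 0.2622, 0.1505]
tcp_rot: [0.096, 0.995, 0.001, 0.001]
contact_force: [0.3, -0.1, 0.1]
opening: 0.673
finger_force: 0.0
```

{"op": "jog_arm", "data": {"increments": [{"dx":0,"dy":0.1,"dz":0,"ax":0,"ay":0,"az":0,"gripper":0.35},{"dx":0,"dy":0.1,"dz":-0.3,"ax":0,"ay":0,"az":0,"gripper":0.35},{"dx":0,"dy":0.1,"dz":-0.34,"ax":0,"ay":0,"az":0,"gripper":0.35},{"dx":0,"dy":0.1,"dz":-0.34,"ax":0,"ay":0,"az":0,"gripper":-0.5},{"dx":0,"dy":0.1,"dz":-0.34,"ax":0,"ay":0,"az":0,"gripper":-0.5},{"dx":0,"dy":0.1,"dz":-0.34,"ax":0,"ay":0,"az":0,"gripper":-0.5},{"dx":0,"dy":0.1,"dz":-0.34,"ax":0,"ay":0,"az":0,"gripper":-0.5}]}}

```text
time: 8.8
eef_pos: [0.5289, 0.2692, 0.1087]
tcp_rot: [0.099, 0.995, 0.0, 0.001]
contact_force: [0.1, 0.6, -0.1]
opening: 0.472
finger_force: 30.9
```

{"op": "jog_arm", "data": {"increments": [{"dx":0,"dy":0,"dz":0.35,"ax":0,"ay":0,"az":0,"gripper":-0.5},{"dx":-0.2,"dy":-0.3,"dz":0.35,"ax":0,"ay":0,"az":0,"gripper":-0.5},{"dx":-0.6,"dy":-0.87,"dz":0.35,"ax":0,"ay":0,"az":0,"gripper":-0.5},{"dx":-0.6,"dy":-0.87,"dz":0.35,"ax":0,"ay":0,"az":0,"gripper":-0.5},{"dx":-0.6,"dy":-0.87,"dz":0.1,"ax":0,"ay":0,"az":0,"gripper":-0.5},{"dx":-0.6,"dy":-0.87,"dz":-0.15,"ax":0,"ay":0,"az":0,"gripper":-0.5},{"dx":-0.6,"dy":-0.87,"dz":-0.2,"ax":0,"ay":0,"az":0,"gripper":-0.5},{"dx":-0.6,"dy":-0.87,"dz":-0.2,"ax":0,"ay":0,"az":0,"gripper":-0.5},{"dx":-0.6,"dy":-0.87,"dz":-0.2,"ax":0,"ay":0,"az":0,"gripper":0.1},{"dx":-0.6,"dy":-0.87,"dz":-0.2,"ax":0,"ay":0,"az":0,"gripper":0.1}]}}

```text
time: 9.8
eef_pos: [0.4569, 0.1652, 0.0845]
tcp_rot: [0.099, 0.995, 0.0, 0.001]
contact_force: [0.1, -0.6, 0.2]
opening: 0.549
finger_force: 0.0
```

{"op": "jog_arm", "data": {"increments": [{"dx":0,"dy":0,"dz":0.4,"ax":0,"ay":0,"az":0,"gripper":0.1},{"dx":0.5,"dy":0.4,"dz":1,"ax":0,"ay":0,"az":0,"gripper":0.1},{"dx":1,"dy":0.9,"dz":1,"ax":0,"ay":0,"az":0,"gripper":0.1},{"dx":1,"dy":0.9,"dz":1,"ax":0,"ay":0,"az":0,"gripper":0.1},{"dx":1,"dy":0.9,"dz":1,"ax":0,"ay":0,"az":0,"gripper":0.1}]}}

```text
time: 10.3
eef_pos: [0.5788, 0.2753, 0.2065]
tcp_rot: [0.098, 0.995, 0.001, 0.002]
contact_force: [1.0, -1.1, -0.2]
opening: 0.552
finger_force: 0.0
```

```bash
cat > look.py <<'E'
from h import *
import sys
s=get_state();print(s['time'],s['eef_pos'].round(4),R.from_quat(s['tcp_rot']).as_euler('zyx',True).round(1))
f,d,K,E,dd=cam('wrist');cv2.imwrite(f'pics/{sys.argv[1]}.png',f)
P=pts(d,K,E);hsv=cv2.cvtColor(f,cv2.COLOR_BGR2HSV);c=np.array([.539,.2305]);yaw=np.radians(-11.4)
br=(hsv[...,0]<25)&(hsv[...,1]>25)&(f.max(2)>90)
gg=w2g(P[...,:2].reshape(-1,2),c,yaw).reshape(P.shape[:2]+(2,))
br&=(abs(gg[...,0])<.1)&(abs(gg[...,1])<.13)
for lo,hi,t in [(.084,.106,'top'),(.066,.082,'bot')]:
    m=(br&(P[...,2]>lo)&(P[...,2]<hi)).astype(np.uint8)
    m=cv2.morphologyEx(m,cv2.MORPH_OPEN,np.ones((5,5)))
    n,l,st,ce=cv2.connectedComponentsWithStats(m)
    for i in range(1,n):
        if st[i,4]<150: continue
        q=P[l==i];g=gg[l==i]*1000
        r=cv2.minAreaRect(g.astype(np.float32))
        print(t,ce[i].round(),st[i,4],np.median(q[:,2]).round(3),'g',np.round(r[0]),np.round(r[1]),round(r[2]),'w',g2w(np.array(r[0])/1000,c,yaw).round(3))
E
python3 look.py w2
```

```text
10.3 [0.5788 0.2753 0.2065] [-168.7    0.3 -179.9]
bot [101.  78.] 3046 0.074 g [-69. -80.] [39. 39.] 0 w [[0.456 0.166]]
bot [107. 146.] 2484 0.075 g [-19. -84.] [39. 39.] 11 w [[0.504 0.152]]
bot [254. 145.] 2361 0.075 g [-19.  33.] [39. 39.] 0 w [[0.527 0.267]]
bot [318. 147.] 2375 0.075 g [-18.  85.] [40. 40.] 0 w [[0.538 0.317]]
bot [231. 208.] 4061 0.075 g [33. 13.] [41. 80.] 5 w [[0.574 0.237]]
bot [314. 207.] 2019 0.074 g [33. 84.] [39. 39.] 3 w [[0.588 0.306]]
bot [126. 243.] 1919 0.074 g [ 66. -81.] [39. 40.] 88 w [[0.587 0.138]]
```

View pics/w2.png

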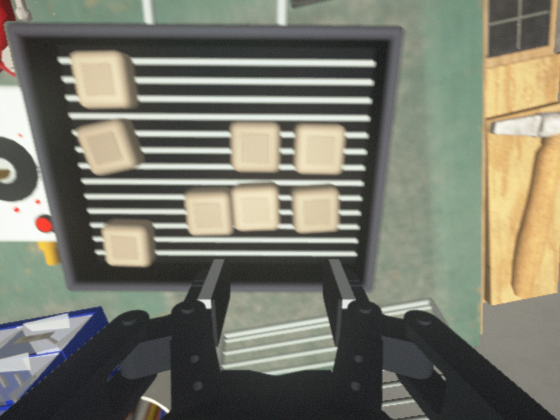

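The picture shows all blocks flat. Three are in the right-hand column, one has been moved beside its neighbour at (208,212), and the other four sit at (254,145), (318,147), (256,208) and (314,207).

{"op": "jog_arm", "data": {"increments": [{"dx":-0.43,"dy":-0.07,"dz":-0.2,"ax":0,"ay":0,"az":0,"gripper":0.1},{"dx":-0.43,"dy":-0.07,"dz":-0.5,"ax":0,"ay":0,"az":0,"gripper":0.1},{"dx":-0.43,"dy":-0.07,"dz":-0.75,"ax":0,"ay":0,"az":0,"gripper":0.1},{"dx":-0.43,"dy":-0.07,"dz":-1,"ax":0,"ay":0,"az":0,"gripper":0.1},{"dx":-0.43,"dy":-0.07,"dz":-1,"ax":0,"ay":0,"az":0,"gripper":0.1},{"dx":-0.43,"dy":-0.07,"dz":-1,"ax":0,"ay":0,"az":0,"gripper":-0.5},{"dx":-0.43,"dy":-0.07,"dz":-1,"ax":0,"ay":0,"az":0,"gripper":-0.5},{"dx":-0.43,"dy":-0.07,"dz":-1,"ax":0,"ay":0,"az":0,"gripper":-0.5}]}}

```text
time: 11.15
eef_pos: [0.5282, 0.2667, 0.0904]
tcp_rot: [0.099, 0.995, 0.003, 0.004]
contact_force: [-4.7, 0.4, 19.1]
opening: 0.457
finger_force: 38.7
```

{"op": "jog_arm", "data": {"increments": [{"dx":0,"dy":0,"dz":0.3,"ax":0,"ay":0,"az":0,"gripper":-0.5},{"dx":-0.22,"dy":-0.31,"dz":0.3,"ax":0,"ay":0,"az":0,"gripper":-0.5},{"dx":-0.22,"dy":-0.31,"dz":0.3,"ax":0,"ay":0,"az":0,"gripper":-0.5},{"dx":-0.22,"dy":-0.31,"dz":0.15,"ax":0,"ay":0,"az":0,"gripper":-0.5},{"dx":-0.22,"dy":-0.31,"dz":0.03,"ax":0,"ay":0,"az":0,"gripper":-0.5},{"dx":-0.22,"dy":-0.31,"dz":0.03,"ax":0,"ay":0,"az":0,"gripper":-0.5}]}}

```text
time: 11.75
eef_pos: [0.4988, 0.2274, 0.0873]
tcp_rot: [0.099, 0.995, -0.0, 0.0]
contact_force: [0.5, -0.4, 1.6]
opening: 0.453
finger_force: 36.9
```

{"op": "jog_arm", "data": {"increments": [{"dx":0,"dy":0,"dz":0,"ax":0,"ay":0,"az":0,"gripper":0.1},{"dx":0,"dy":0,"dz":0,"ax":0,"ay":0,"az":0,"gripper":0.1},{"dx":0,"dy":0,"dz":0.35,"ax":0,"ay":0,"az":0,"gripper":0.1},{"dx":0.15,"dy":0.3,"dz":0.4,"ax":0,"ay":0,"az":0,"gripper":0.1},{"dx":0.32,"dy":0.72,"dz":0.4,"ax":0,"ay":0,"az":0,"gripper":0.1},{"dx":0.32,"dy":0.72,"dz":0.4,"ax":0,"ay":0,"az":0,"gripper":0.1},{"dx":0.32,"dy":0.72,"dz":0.2,"ax":0,"ay":0,"az":0,"gripper":0.1},{"dx":0.32,"dy":0.72,"dz":-0.01,"ax":0,"ay":0,"az":0,"gripper":0.1},{"dx":0.32,"dy":0.72,"dz":-0.01,"ax":0,"ay":0,"az":0,"gripper":0.1}]}}

```text
time: 12.65
eef_pos: [0.533, 0.3125, 0.081]
tcp_rot: [0.099, 0.995, -0.002, -0.004]
contact_force: [-0.3, 0.3, -1.2]
opening: 0.549
finger_force: 0.0
```

{"op": "jog_arm", "data": {"increments": [{"dx":0,"dy":0,"dz":0,"ax":0,"ay":0,"az":0,"gripper":-0.5},{"dx":0,"dy":0,"dz":0,"ax":0,"ay":0,"az":0,"gripper":-0.5},{"dx":0,"dy":0,"dz":0,"ax":0,"ay":0,"az":0,"gripper":-0.5}]}}

```text
time: 12.95
eef_pos: [0.5373, 0.3139, 0.0875]
tcp_rot: [0.099, 0.995, 0.001, 0.001]
contact_force: [0.3, 0.2, -0.4]
opening: 0.461
finger_force: 35.7
```

{"op": "jog_arm", "data": {"increments": [{"dx":0,"dy":0,"dz":0.25,"ax":0,"ay":0,"az":0,"gripper":-0.5},{"dx":-0.41,"dy":0.08,"dz":0.25,"ax":0,"ay":0,"az":0,"gripper":-0.5},{"dx":-0.41,"dy":0.08,"dz":0.25,"ax":0,"ay":0,"az":0,"gripper":-0.5},{"dx":-0.41,"dy":0.08,"dz":0.1,"ax":0,"ay":0,"az":0,"gripper":-0.5},{"dx":-0.41,"dy":0.08,"dz":-0.01,"ax":0,"ay":0,"az":0,"gripper":-0.5},{"dx":-0.41,"dy":0.08,"dz":-0.01,"ax":0,"ay":0,"az":0,"gripper":-0.5}]}}

```text
time: 13.55
eef_pos: [0.4872, 0.3232, 0.0839]
tcp_rot: [0.099, 0.995, -0.0, -0.0]
contact_force: [0.7, -0.2, -0.2]
opening: 0.456
finger_force: 36.1
```

{"op": "jog_arm", "data": {"increments": [{"dx":0,"dy":0,"dz":0,"ax":0,"ay":0,"az":0,"gripper":0.1},{"dx":0,"dy":0,"dz":0,"ax":0,"ay":0,"az":0,"gripper":0.1},{"dx":0,"dy":0,"dz":0.35,"ax":0,"ay":0,"az":0,"gripper":0.1},{"dx":0.4,"dy":-0.08,"dz":0.4,"ax":0,"ay":0,"az":0,"gripper":0.04},{"dx":0.84,"dy":-0.135,"dz":0.4,"ax":0,"ay":0,"az":0,"gripper":0.04},{"dx":0.84,"dy":-0.135,"dz":0.4,"ax":0,"ay":0,"az":0,"gripper":0.04},{"dx":0.84,"dy":-0.135,"dz":0.25,"ax":0,"ay":0,"az":0,"gripper":0.04},{"dx":0.84,"dy":-0.135,"dz":0.12,"ax":0,"ay":0,"az":0,"gripper":0.04},{"dx":0.84,"dy":-0.135,"dz":0.03,"ax":0,"ay":0,"az":0,"gripper":0.04}]}}

```text
time: 14.45
eef_pos: [0.5863, 0.3081, 0.0894]
tcp_rot: [0.099, 0.995, -0.0, -0.002]
contact_force: [-14.4, 4.4, 42.6]
opening: 0.523
finger_force: 20.9
```

{"op": "jog_arm", "data": {"increments": [{"dx":0,"dy":0,"dz":0,"ax":0,"ay":0,"az":0,"gripper":-0.5},{"dx":0,"dy":0,"dz":0,"ax":0,"ay":0,"az":0,"gripper":-0.5},{"dx":0,"dy":0,"dz":0,"ax":0,"ay":0,"az":0,"gripper":-0.5}]}}

```text
time: 14.75
eef_pos: [0.5866, 0.3092, 0.0906]
tcp_rot: [0.099, 0.995, 0.001, -0.001]
contact_force: [-4.5, 3.3, 12.7]
opening: 0.462
finger_force: 37.2
```

{"op": "jog_arm", "data": {"increments": [{"dx":0,"dy":0,"dz":0.25,"ax":0,"ay":0,"az":0,"gripper":-0.5},{"dx":0.29,"dy":-0.1,"dz":0.25,"ax":0,"ay":0,"az":0,"gripper":-0.5},{"dx":0.29,"dy":-0.1,"dz":0.25,"ax":0,"ay":0,"az":0,"gripper":-0.5},{"dx":0.29,"dy":-0.1,"dz":0.1,"ax":0,"ay":0,"az":0,"gripper":-0.5},{"dx":0.29,"dy":-0.1,"dz":0,"ax":0,"ay":0,"az":0,"gripper":-0.5},{"dx":0.29,"dy":-0.1,"dz":0,"ax":0,"ay":0,"az":0,"gripper":-0.5},{"dx":0.29,"dy":-0.1,"dz":0,"ax":0,"ay":0,"az":0,"gripper":0.1},{"dx":0.29,"dy":-0.1,"dz":0,"ax":0,"ay":0,"az":0,"gripper":0.1},{"dx":0.29,"dy":-0.1,"dz":0.4,"ax":0,"ay":0,"az":0,"gripper":0.1}]}}

```text
time: 15.65
eef_pos: [0.6161, 0.2935, 0.1252]
tcp_rot: [0.099, 0.995, -0.004, -0.01]
contact_force: [-0.1, 0.8, -0.4]
opening: 0.55
finger_force: 0.0
```

{"op": "jog_arm", "data": {"increments": [{"dx":-0.36,"dy":-0.35,"dz":0.6,"ax":0,"ay":0,"az":-0.93,"gripper":0.3},{"dx":-0.36,"dy":-0.35,"dz":0.6,"ax":0,"ay":0,"az":-0.93,"gripper":0.3},{"dx":-0.36,"dy":-0.35,"dz":0.6,"ax":0,"ay":0,"az":-0.93,"gripper":0.3},{"dx":-0.36,"dy":-0.35,"dz":0.6,"ax":0,"ay":0,"az":-0.93,"gripper":0.3},{"dx":-0.36,"dy":-0.35,"dz":0.6,"ax":0,"ay":0,"az":-0.93,"gripper":0.3},{"dx":-0.36,"dy":-0.35,"dz":0.6,"ax":0,"ay":0,"az":-0.93,"gripper":0.3},{"dx":-0.36,"dy":-0.35,"dz":0.6,"ax":0,"ay":0,"az":-0.93,"gripper":0.3},{"dx":-0.36,"dy":-0.35,"dz":0.6,"ax":0,"ay":0,"az":-0.93,"gripper":0.3},{"dx":-0.36,"dy":-0.35,"dz":0.6,"ax":0,"ay":0,"az":-0.93,"gripper":0.3},{"dx":-0.36,"dy":-0.35,"dz":0.6,"ax":0,"ay":0,"az":-0.93,"gripper":0.3}]}}

```text
time: 16.65
eef_pos: [0.5784, 0.2532, 0.2062]
tcp_rot: [0.739, 0.673, -0.001, -0.001]
contact_force: [-0.4, 0.4, 0.5]
opening: 0.651
finger_force: 0.0
```

{"op": "jog_arm", "data": {"increments": [{"dx":0,"dy":0,"dz":0,"ax":0,"ay":0,"az":-0.07,"gripper":0.3},{"dx":0,"dy":0,"dz":0,"ax":0,"ay":0,"az":-0.07,"gripper":0.3}]}}

```text
time: 16.85
eef_pos: [0.5785, 0.2532, 0.2064]
tcp_rot: [0.773, 0.634, -0.001, -0.001]
contact_force: [-0.5, 0.1, 0.1]
opening: 0.651
finger_force: 0.0
```

```bash
python3 look.py w3
```

```text
16.85 [0.5785 0.2532 0.2064] [-78.7  -0.2 180. ]
bot [151. 145.] 2478 0.074 g [-65.  80.] [40. 39.] 90 w [[0.492 0.322]]
bot [321. 146.] 2440 0.074 g [71. 80.] [40. 40.] 1 w [[0.624 0.295]]
bot [276. 222.] 3878 0.074 g [35. 13.] [41. 80.] 6 w [[0.575 0.237]]
bot [191. 247.] 1706 0.074 g [-40. -10.] [40. 38.] 0 w [[0.497 0.229]]
bot [157. 304.] 371 0.073 g [-75. -70.] [25. 20.] 2 w [[0.452 0.177]]
bot [228. 319.] 975 0.074 g [-15. -83.] [33. 39.] 11 w [[0.508 0.152]]
bot [309. 316.] 1515 0.074 g [ 67. -81.] [39. 40.] 88 w [[0.588 0.138]]
```

{"op": "jog_arm", "data": {"increments": [{"dx":0,"dy":0.025,"dz":-0.4,"ax":0,"ay":0,"az":0,"gripper":0.3},{"dx":0,"dy":0.025,"dz":-0.8,"ax":0,"ay":0,"az":0,"gripper":0.3},{"dx":0,"dy":0.025,"dz":-0.99,"ax":0,"ay":0,"az":0,"gripper":0.3},{"dx":0,"dy":0.025,"dz":-0.99,"ax":0,"ay":0,"az":0,"gripper":0.3},{"dx":0,"dy":0.025,"dz":-0.99,"ax":0,"ay":0,"az":0,"gripper":-0.5},{"dx":0,"dy":0.025,"dz":-0.99,"ax":0,"ay":0,"az":0,"gripper":-0.5},{"dx":0,"dy":0.025,"dz":-0.99,"ax":0,"ay":0,"az":0,"gripper":-0.5},{"dx":0,"dy":0.025,"dz":-0.99,"ax":0,"ay":0,"az":0,"gripper":-0.5}]}}

```text
time: 17.7
eef_pos: [0.5806, 0.2565, 0.0914]
tcp_rot: [0.773, 0.634, 0.001, 0.001]
contact_force: [0.5, -0.3, -1.0]
opening: 0.456
finger_force: 34.1
```

{"op": "jog_arm", "data": {"increments": [{"dx":0,"dy":0,"dz":0.3,"ax":0,"ay":0,"az":0,"gripper":-0.5},{"dx":-0.17,"dy":0.2,"dz":0.3,"ax":0,"ay":0,"az":0,"gripper":-0.5},{"dx":-0.17,"dy":0.43,"dz":0.3,"ax":0,"ay":0,"az":0,"gripper":-0.5},{"dx":-0.17,"dy":0.43,"dz":0.15,"ax":0,"ay":0,"az":0,"gripper":-0.5},{"dx":-0.17,"dy":0.43,"dz":0,"ax":0,"ay":0,"az":0,"gripper":-0.5},{"dx":-0.17,"dy":0.43,"dz":0,"ax":0,"ay":0,"az":0,"gripper":-0.5},{"dx":-0.17,"dy":0.43,"dz":0,"ax":0,"ay":0,"az":0,"gripper":0.1},{"dx":-0.17,"dy":0.43,"dz":0,"ax":0,"ay":0,"az":0,"gripper":0.1}]}}

```text
time: 18.5
eef_pos: [0.5596, 0.3078, 0.0904]
tcp_rot: [0.774, 0.634, 0.0, 0.0]
contact_force: [-0.2, -0.4, 0.3]
opening: 0.549
finger_force: 0.0
```

{"op": "jog_arm", "data": {"increments": [{"dx":0,"dy":0,"dz":0.4,"ax":0,"ay":0,"az":0,"gripper":0.1},{"dx":-0.2,"dy":-0.4,"dz":0.8,"ax":0,"ay":0,"az":0.85,"gripper":0.25},{"dx":-0.45,"dy":-1,"dz":0.8,"ax":0,"ay":0,"az":0.85,"gripper":0.25},{"dx":-0.45,"dy":-1,"dz":0.8,"ax":0,"ay":0,"az":0.85,"gripper":0.25},{"dx":-0.45,"dy":-1,"dz":0.8,"ax":0,"ay":0,"az":0.85,"gripper":0.25},{"dx":-0.45,"dy":-1,"dz":0.8,"ax":0,"ay":0,"az":0.85,"gripper":0.25},{"dx":-0.45,"dy":-1,"dz":0.8,"ax":0,"ay":0,"az":0.85,"gripper":0.25},{"dx":-0.45,"dy":-1,"dz":0.8,"ax":0,"ay":0,"az":0.85,"gripper":0.25},{"dx":-0.45,"dy":-1,"dz":0.8,"ax":0,"ay":0,"az":0.85,"gripper":0.25},{"dx":-0.45,"dy":-1,"dz":0.8,"ax":0,"ay":0,"az":0.85,"gripper":0.25}]}}

```text
time: 19.5
eef_pos: [0.5054, 0.1876, 0.1862]
tcp_rot: [0.212, 0.977, 0.0, 0.0]
contact_force: [-0.4, 0.8, -0.4]
opening: 0.624
finger_force: 0.0
```

{"op": "jog_arm", "data": {"increments": [{"dx":0,"dy":-0.29,"dz":0,"ax":0,"ay":0,"az":0.15,"gripper":0.22},{"dx":0,"dy":-0.29,"dz":-0.3,"ax":0,"ay":0,"az":0.15,"gripper":0.22},{"dx":0,"dy":-0.29,"dz":-0.6,"ax":0,"ay":0,"az":0.15,"gripper":0.22},{"dx":0,"dy":-0.29,"dz":-0.8,"ax":0,"ay":0,"az":0.15,"gripper":0.22},{"dx":0,"dy":-0.29,"dz":-0.8,"ax":0,"ay":0,"az":0.15,"gripper":-0.5},{"dx":0,"dy":-0.29,"dz":-0.8,"ax":0,"ay":0,"az":0.15,"gripper":-0.5},{"dx":0,"dy":-0.29,"dz":-0.8,"ax":0,"ay":0,"az":0.15,"gripper":-0.5},{"dx":0,"dy":-0.29,"dz":-0.8,"ax":0,"ay":0,"az":0.15,"gripper":-0.5}]}}

```text
time: 20.3
eef_pos: [0.5064, 0.153, 0.0913]
tcp_rot: [0.099, 0.995, 0.0, 0.002]
contact_force: [0.4, 0.2, 0.5]
opening: 0.494
finger_force: 27.9
```

{"op": "jog_arm", "data": {"increments": [{"dx":0,"dy":0,"dz":0.1,"ax":0,"ay":0,"az":0,"gripper":-0.5},{"dx":0.147,"dy":-0.03,"dz":0.1,"ax":0,"ay":0,"az":0,"gripper":-0.5},{"dx":0.147,"dy":-0.03,"dz":0.1,"ax":0,"ay":0,"az":0,"gripper":-0.5},{"dx":0.147,"dy":-0.03,"dz":0,"ax":0,"ay":0,"az":0,"gripper":-0.5},{"dx":0.147,"dy":-0.03,"dz":0,"ax":0,"ay":0,"az":0,"gripper":-0.5},{"dx":0.147,"dy":-0.03,"dz":0,"ax":0,"ay":0,"az":0,"gripper":0.15},{"dx":0.147,"dy":-0.03,"dz":0,"ax":0,"ay":0,"az":0,"gripper":0.15},{"dx":0.147,"dy":-0.03,"dz":0.4,"ax":0,"ay":0,"az":0,"gripper":-1},{"dx":0.147,"dy":-0.03,"dz":0.4,"ax":0,"ay":0,"az":0,"gripper":-1}]}}

```text
time: 21.2
eef_pos: [0.5267, 0.1499, 0.1436]
tcp_rot: [0.099, 0.995, 0.001, 0.006]
contact_force: [0.6, 0.3, 0.9]
opening: 0.244
finger_force: 0.0
```

{"op": "jog_arm", "data": {"increments": [{"dx":0.61,"dy":0.21,"dz":0,"ax":0,"ay":0,"az":0,"gripper":-1},{"dx":0.61,"dy":0.21,"dz":0,"ax":0,"ay":0,"az":0,"gripper":-1},{"dx":0.61,"dy":0.21,"dz":-0.2,"ax":0,"ay":0,"az":0,"gripper":-1},{"dx":0.61,"dy":0.21,"dz":-0.46,"ax":0,"ay":0,"az":0,"gripper":-1},{"dx":0.61,"dy":0.21,"dz":-0.46,"ax":0,"ay":0,"az":0,"gripper":-1},{"dx":0.598,"dy":0.15,"dz":-0.46,"ax":0,"ay":0,"az":0,"gripper":-1},{"dx":0.587,"dy":0.096,"dz":-0.46,"ax":0,"ay":0,"az":0,"gripper":-1},{"dx":0.587,"dy":0.096,"dz":-0.46,"ax":0,"ay":0,"az":0,"gripper":-1}]}}

```text
time: 22.0
eef_pos: [0.5943, 0.16, 0.0844]
tcp_rot: [0.099, 0.995, 0.0, 0.002]
contact_force: [-0.0, 0.3, 0.4]
opening: 0.0
finger_force: 0.0
```

{"op": "jog_arm", "data": {"increments": [{"dx":0,"dy":0.03,"dz":0.35,"ax":0,"ay":0,"az":0,"gripper":-1},{"dx":0.17,"dy":0.4,"dz":0.35,"ax":0,"ay":0,"az":0,"gripper":-1},{"dx":0.17,"dy":0.82,"dz":0.35,"ax":0,"ay":0,"az":0,"gripper":-1},{"dx":0.17,"dy":0.82,"dz":0.15,"ax":0,"ay":0,"az":0,"gripper":-1},{"dx":0.17,"dy":0.82,"dz":0,"ax":0,"ay":0,"az":0,"gripper":-1},{"dx":0.18,"dy":0.88,"dz":0,"ax":0,"ay":0,"az":0,"gripper":-1},{"dx":0.197,"dy":0.95,"dz":0,"ax":0,"ay":0,"az":0,"gripper":-1},{"dx":0.197,"dy":0.95,"dz":0,"ax":0,"ay":0,"az":0,"gripper":-1}]}}

```text
time: 22.8
eef_pos: [0.618, 0.2754, 0.0836]
tcp_rot: [0.099, 0.995, 0.001, 0.001]
contact_force: [-0.1, -0.3, -0.3]
opening: -0.002
finger_force: 0.0
```

{"op": "jog_arm", "data": {"increments": [{"dx":0,"dy":-0.03,"dz":0.35,"ax":0,"ay":0,"az":0,"gripper":-1},{"dx":-0.4,"dy":0.05,"dz":0.35,"ax":0,"ay":0,"az":0,"gripper":-1},{"dx":-0.8,"dy":0.09,"dz":0.35,"ax":0,"ay":0,"az":0,"gripper":-1},{"dx":-1,"dy":0.09,"dz":0.35,"ax":0,"ay":0,"az":0,"gripper":-1},{"dx":-1,"dy":0.09,"dz":0.35,"ax":0,"ay":0,"az":0,"gripper":-1}]}}

```text
time: 23.3
eef_pos: [0.4943, 0.2858, 0.125]
tcp_rot: [0.098, 0.995, -0.0, -0.0]
contact_force: [0.3, -0.1, 0.2]
opening: 0.001
finger_force: 0.0
```

{"op": "jog_arm", "data": {"increments": [{"dx":-0.1,"dy":-0.01,"dz":0,"ax":0,"ay":0,"az":0,"gripper":-1},{"dx":-0.1,"dy":-0.01,"dz":-0.35,"ax":0,"ay":0,"az":0,"gripper":-1},{"dx":-0.1,"dy":-0.01,"dz":-0.35,"ax":0,"ay":0,"az":0,"gripper":-1},{"dx":-0.09,"dy":0.06,"dz":-0.35,"ax":0,"ay":0,"az":0,"gripper":-1},{"dx":-0.075,"dy":0.12,"dz":-0.35,"ax":0,"ay":0,"az":0,"gripper":-1},{"dx":-0.075,"dy":0.12,"dz":-0.35,"ax":0,"ay":0,"az":0,"gripper":-1}]}}

```text
time: 23.9
eef_pos: [0.4899, 0.3016, 0.0844]
tcp_rot: [0.099, 0.995, 0.001, 0.002]
contact_force: [0.1, -0.2, 0.4]
opening: 0.0
finger_force: 0.0
```

{"op": "jog_arm", "data": {"increments": [{"dx":0,"dy":-0.03,"dz":0.35,"ax":0,"ay":0,"az":0,"gripper":-1},{"dx":-0.19,"dy":-0.4,"dz":0.35,"ax":0,"ay":0,"az":0,"gripper":-1},{"dx":-0.19,"dy":-0.83,"dz":0.35,"ax":0,"ay":0,"az":0,"gripper":-1},{"dx":-0.19,"dy":-0.83,"dz":0.15,"ax":0,"ay":0,"az":0,"gripper":-1},{"dx":-0.19,"dy":-0.83,"dz":0,"ax":0,"ay":0,"az":0,"gripper":-1},{"dx":-0.2,"dy":-0.88,"dz":0,"ax":0,"ay":0,"az":0,"gripper":-1},{"dx":-0.213,"dy":-0.945,"dz":0,"ax":0,"ay":0,"az":0,"gripper":-1},{"dx":-0.213,"dy":-0.945,"dz":0,"ax":0,"ay":0,"az":0,"gripper":-1}]}}

```text
time: 24.7
eef_pos: [0.4632, 0.1863, 0.0837]
tcp_rot: [0.099, 0.995, 0.0, 0.001]
contact_force: [0.4, -0.5, -0.3]
opening: -0.002
finger_force: 0.0
```

{"op": "jog_arm", "data": {"increments": [{"dx":0,"dy":0.03,"dz":0.4,"ax":0,"ay":0,"az":0,"gripper":-1},{"dx":0.4,"dy":0.4,"dz":0.8,"ax":0,"ay":0,"az":0,"gripper":-0.3},{"dx":0.9,"dy":0.7,"dz":1,"ax":0,"ay":0,"az":0,"gripper":-0.3},{"dx":0.9,"dy":0.7,"dz":1,"ax":0,"ay":0,"az":0,"gripper":-0.3},{"dx":0.9,"dy":0.7,"dz":1,"ax":0,"ay":0,"az":0,"gripper":-0.3}]}}

```text
time: 25.2
eef_pos: [0.5758, 0.2736, 0.2082]
tcp_rot: [0.098, 0.995, 0.002, 0.006]
contact_force: [1.2, 0.0, -0.1]
opening: 0.348
finger_force: 0.0
```

```bash
python3 look.py w4
```

```text
25.2 [0.5758 0.2736 0.2082] [-168.7    0.7 -179.8]
bot [87. 80.] 3099 0.074 g [-69. -92.] [39. 40.] 89 w [[0.453 0.154]]
bot [334.  86.] 2810 0.074 g [-65.  93.] [39. 39.] 1 w [[0.494 0.335]]
bot [199. 118.] 2633 0.074 g [-41. -11.] [40. 40.] 89 w [[0.496 0.228]]
bot [116. 169.] 2344 0.074 g [ -1. -82.] [40. 40.] 10 w [[0.522 0.15 ]]
bot [311. 177.] 2160 0.074 g [ 5. 79.] [39. 39.] 1 w [[0.56  0.307]]
bot [208. 211.] 1982 0.074 g [35. -9.] [38. 40.] 0 w [[0.572 0.214]]
bot [118. 246.] 1914 0.074 g [ 68. -92.] [39. 39.] 89 w [[0.587 0.127]]
bot [325. 247.] 1506 0.074 g [72. 93.] [40. 39.] 1 w [[0.628 0.307]]
```

View pics/w4.png

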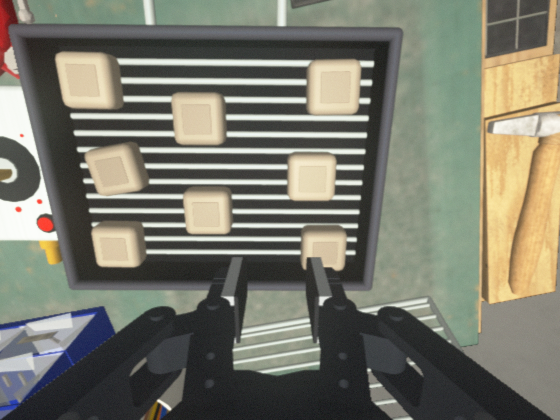

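The picture shows eight briquettes flat in a single layer, with one in each corner at (89,80), (334,86), (118,246) and (325,247). Spreading is done, so next is the knob, with a measurement of the spindle on the way.

{"op": "jog_arm", "data": {"increments": [{"dx":-0.26,"dy":-0.89,"dz":0,"ax":0,"ay":0,"az":0,"gripper":0},{"dx":-0.26,"dy":-0.89,"dz":0,"ax":0,"ay":0,"az":0,"gripper":0},{"dx":-0.26,"dy":-0.89,"dz":0,"ax":0,"ay":0,"az":0,"gripper":0}]}}

```text
time: 25.55
eef_pos: [0.5363, 0.1605, 0.201]
tcp_rot: [0.1, 0.995, -0.001, -0.002]
contact_force: [0.6, 0.2, 0.2]
opening: 0.499
finger_force: 0.0
```

{"op": "jog_arm", "data": {"increments": [{"dx":0,"dy":-0.89,"dz":0,"ax":0,"ay":0,"az":0,"gripper":0},{"dx":0,"dy":-0.89,"dz":0,"ax":0,"ay":0,"az":0,"gripper":0},{"dx":0,"dy":-0.89,"dz":0,"ax":0,"ay":0,"az":0,"gripper":0},{"dx":0,"dy":-0.89,"dz":0,"ax":0,"ay":0,"az":0,"gripper":0}]}}

```text
time: 25.95
eef_pos: [0.5384, 0.0559, 0.2021]
tcp_rot: [0.1, 0.995, 0.0, -0.0]
contact_force: [0.2, 0.5, -0.3]
opening: 0.497
finger_force: 0.0
```

```bash
python3 - <<'E'
from h import *
s=get_state();print(s['time'],s['eef_pos'].round(4))
f,d,K,E,dd=cam('wrist');cv2.imwrite('pics/w5.png',f);P=pts(d,K,E)
hsv=cv2.cvtColor(f,cv2.COLOR_BGR2HSV)
near=(np.hypot(P[...,0]-.503,P[...,1]-.06)<.03)
m=near&(P[...,2]>.084)&(P[...,2]<.102)&(d>0)
q=P[m];v,u=np.nonzero(m);print('tip',m.sum(),np.median(q[:,2]),q[:,:2].mean(0).round(4),'px',u.mean(),v.mean(),np.ptp(u),np.ptp(v),cv2.minEnclosingCircle(q[:,:2].astype(np.float32)))
cb=(f.min(2)>150)&(abs(P[...,2]-.07)<.006)&(np.hypot(P[...,0]-.503,P[...,1]-.06)<.1)
r=cv2.minAreaRect(P[cb][:,:2].astype(np.float32)*1000);print('box',r,np.median(P[cb][:,2]))
x,y=int(u.mean()),int(v.mean());a=f[max(y-80,0):y+80,max(x-100,0):x+100];cv2.imwrite('pics/w5c.png',cv2.resize(a,None,fx=3,fy=3,interpolation=cv2.INTER_CUBIC));print(x,y,a.shape)
E
```

```text
25.95 [0.5384 0.0559 0.2021]
tip 223 0.09440349794032998 [0.5052 0.0629] px 277.1479820627803 172.65919282511211 18 13 ((0.5077071189880371, 0.06267403066158295), 0.005681858863681555)
box ((507.2184143066406, 85.79244232177734), (130.57981872558594, 148.70034790039062), 78.3442153930664) 0.0707209381183149
277 172 (160, 200, 3)
```

View pics/w5c.png

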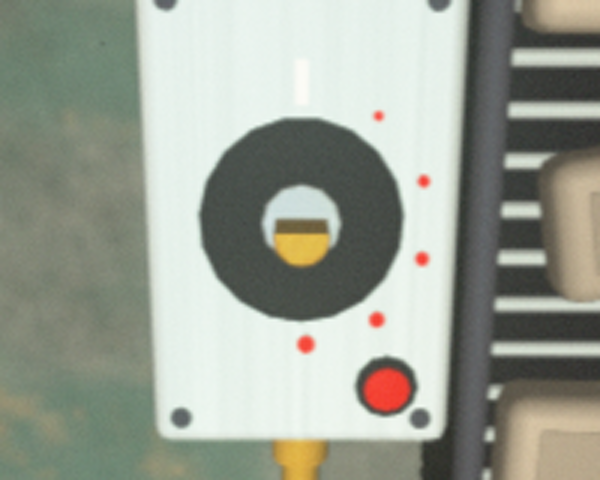

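The crop shows the brass D-shaped tip with its top from (273,233) to (329,267) and its flat facing the index mark at (301,80). The axis is at about (301,239), which is full-frame (277.3,171.7).

```bash
python3 - <<'E'
from h import *
s=get_state();f,d,K,E,dd=cam('wrist')
print('tip',ray((277.0,171.4),.094,K,E),'ring',ray((277.0,164.7),.071,K,E))
a=ray([(177+301/3,92+80/3)],.07,K,E)-ray((277.0,164.7),.07,K,E);print('index dir deg',np.degrees(np.arctan2(-a[0,1],-a[0,0])))
E
```

```text
tip [[0.50431649 0.06416129 0.094     ]] ring [[0.50341913 0.06441877 0.071     ]]
index dir deg -11.829558761057017
```

{"op": "jog_arm", "data": {"increments": [{"dx":-0.1,"dy":-1,"dz":0,"ax":0,"ay":0,"az":0.13,"gripper":0},{"dx":-0.1,"dy":-1,"dz":0,"ax":0,"ay":0,"az":0.13,"gripper":0},{"dx":-0.1,"dy":-1,"dz":0,"ax":0,"ay":0,"az":0.13,"gripper":0}]}}

```text
time: 26.35
eef_pos: [0.527, -0.0635, 0.2023]
tcp_rot: [-0.004, 1.0, -0.0, -0.0]
contact_force: [-0.1, 0.4, -0.7]
opening: 0.503
finger_force: 0.0
```

{"op": "jog_arm", "data": {"increments": [{"dx":-0.1,"dy":-0.85,"dz":-0.2,"ax":0,"ay":0,"az":0,"gripper":0},{"dx":-0.1,"dy":-0.85,"dz":-0.2,"ax":0,"ay":0,"az":0,"gripper":0},{"dx":-0.1,"dy":-0.85,"dz":-0.2,"ax":0,"ay":0,"az":0,"gripper":0},{"dx":-0.1,"dy":-0.85,"dz":-0.2,"ax":0,"ay":0,"az":0,"gripper":0}]}}

```text
time: 26.75
eef_pos: [0.5151, -0.1644, 0.1777]
tcp_rot: [-0.003, 1.0, 0.001, -0.001]
contact_force: [-0.6, 0.5, 0.1]
opening: 0.503
finger_force: 0.0
```

```bash
python3 - <<'E'
from h import *
s=get_state();print(s['time'],s['eef_pos'].round(4),R.from_quat(s['tcp_rot']).as_euler('zyx',True).round(1))
f,d,K,E,dd=cam('wrist');P=pts(d,K,E)
near=(np.hypot(P[...,0]-.474,P[...,1]+.165)<.045)
bar=near&(P[...,2]>.029)&(P[...,2]<.042)
q=P[bar][:,:2].astype(np.float32)*1000
v,u=np.nonzero(bar)
print('bar',bar.sum(),np.median(P[bar][:,2]),cv2.minAreaRect(q),'px',u.mean(),v.mean())
w=bar&(f.min(2)>120);v2,u2=np.nonzero(w);print('pointer',w.sum(),P[w].mean(0))
p=np.stack([u2,v2],1).astype(np.float32);l=cv2.fitLine(p,cv2.DIST_L2,0,.01,.01).ravel()
a=ray([l[2:]-8*l[:2],l[2:]+8*l[:2]],.035,K,E);print('line',a.round(4).tolist(),np.degrees(np.arctan2(a[1,1]-a[0,1],a[1,0]-a[0,0])))
sk=near&(f.max(2)<70)&(P[...,2]>.01)
r=cv2.minEnclosingCircle(P[near&(P[...,2]>.01)&(P[...,2]<.05)][:,:2].astype(np.float32)*1000);print('skirt',r)
x,y=int(u.mean()),int(v.mean());c=f[max(y-70,0):y+70,max(x-90,0):x+90];cv2.imwrite('pics/k1.png',cv2.resize(c,None,fx=3,fy=3,interpolation=cv2.INTER_CUBIC));print(x,y,c.shape)
E
```

```text
26.75 [ 0.5151 -0.1644  0.1777] [ 1.797e+02 -1.000e-01 -1.799e+02]
bar 828 0.03552235684534499 ((474.50921630859375, -164.42449951171875), (13.475326538085938, 41.501827239990234), 89.92376708984375) px 276.80797101449275 155.81763285024155
pointer 108 [ 0.46255189 -0.1647053   0.03597234]
line [[0.4691, -0.1649, 0.035], [0.4562, -0.1645, 0.035]] 178.50021217700376
skirt ((475.0977783203125, -164.7054443359375), 23.09703254699707)
276 155 (140, 180, 3)
```

View pics/k1.png

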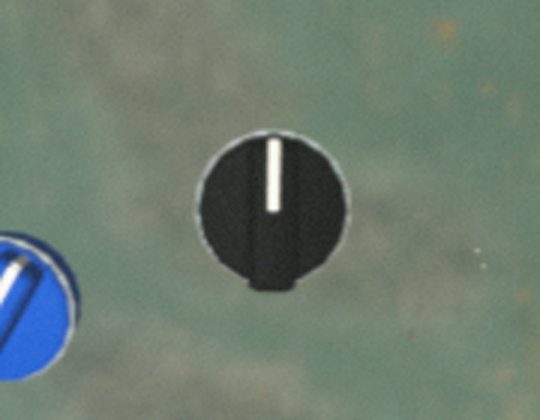

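The crop shows the black knob at (273,210) with its white pointer line going straight up, which is world -x. The blue look-alike is off at the lower left. I'll grip the bar across y.

{"op": "jog_arm", "data": {"increments": [{"dx":-0.337,"dy":0,"dz":-0.2,"ax":0,"ay":0,"az":0,"gripper":-0.3},{"dx":-0.337,"dy":0,"dz":-0.6,"ax":0,"ay":0,"az":0,"gripper":-0.3},{"dx":-0.337,"dy":0,"dz":-0.8,"ax":0,"ay":0,"az":0,"gripper":-0.3},{"dx":-0.337,"dy":0,"dz":-0.8,"ax":0,"ay":0,"az":0,"gripper":-0.3},{"dx":-0.337,"dy":0,"dz":-0.8,"ax":0,"ay":0,"az":0,"gripper":-0.3}], "force": 60}}

```text
time: 27.3
eef_pos: [0.4757, -0.1636, 0.0831]
tcp_rot: [-0.004, 1.0, -0.0, 0.0]
contact_force: [-0.8, 0.3, 0.6]
opening: 0.348
finger_force: 0.0
```

{"op": "jog_arm", "data": {"increments": [{"dx":-0.008,"dy":-0.007,"dz":-0.305,"ax":0,"ay":0,"az":0,"gripper":-0.3},{"dx":-0.008,"dy":-0.007,"dz":-0.305,"ax":0,"ay":0,"az":0,"gripper":-0.3},{"dx":-0.008,"dy":-0.007,"dz":-0.305,"ax":0,"ay":0,"az":0,"gripper":-0.3},{"dx":-0.008,"dy":-0.007,"dz":-0.305,"ax":0,"ay":0,"az":0,"gripper":-1},{"dx":-0.008,"dy":-0.007,"dz":-0.305,"ax":0,"ay":0,"az":0,"gripper":-1},{"dx":-0.008,"dy":-0.007,"dz":-0.305,"ax":0,"ay":0,"az":0,"gripper":-1},{"dx":-0.008,"dy":-0.007,"dz":-0.305,"ax":0,"ay":0,"az":0,"gripper":-1}]}}

```text
time: 28.0
eef_pos: [0.4756, -0.1666, 0.0482]
tcp_rot: [-0.003, 1.0, -0.001, 0.002]
contact_force: [0.4, 1.5, 7.1]
opening: 0.146
finger_force: 61.5
```

{"op": "jog_arm", "data": {"increments": [{"dx":0,"dy":0,"dz":0.4,"ax":0,"ay":0,"az":0,"gripper":-1},{"dx":0.05,"dy":0,"dz":0.8,"ax":0,"ay":0,"az":0,"gripper":-1},{"dx":0.24,"dy":0.5,"dz":1,"ax":0,"ay":0,"az":-0.13,"gripper":-1},{"dx":0.24,"dy":0.95,"dz":1,"ax":0,"ay":0,"az":-0.13,"gripper":-1},{"dx":0.24,"dy":0.95,"dz":1,"ax":0,"ay":0,"az":-0.13,"gripper":-1}]}}

```text
time: 28.5
eef_pos: [0.5034, -0.0495, 0.1679]
tcp_rot: [0.099, 0.995, 0.0, 0.002]
contact_force: [-0.6, 0.1, -1.3]
opening: 0.146
finger_force: 60.5
```

{"op": "jog_arm", "data": {"increments": [{"dx":0,"dy":0.5,"dz":0,"ax":0,"ay":0,"az":0,"gripper":-1},{"dx":0,"dy":0.96,"dz":0,"ax":0,"ay":0,"az":0,"gripper":-1},{"dx":0,"dy":0.96,"dz":0,"ax":0,"ay":0,"az":0,"gripper":-1},{"dx":0,"dy":0.96,"dz":0,"ax":0,"ay":0,"az":0,"gripper":-1},{"dx":0,"dy":0.96,"dz":0,"ax":0,"ay":0,"az":0,"gripper":-1}]}}

```text
time: 29.0
eef_pos: [0.5026, 0.0633, 0.1661]
tcp_rot: [0.098, 0.995, -0.0, 0.0]
contact_force: [0.3, -0.9, -0.3]
opening: 0.144
finger_force: 60.5
```

```bash
python3 - <<'E'
from h import *
s=get_state();print(s['time'],s['eef_pos'].round(4),R.from_quat(s['tcp_rot']).as_euler('zyx',True).round(1),s['contact_force'].round(1),s['opening'])
f,d,K,E,dd=cam('wrist');P=pts(d,K,E);T=R.from_quat(s['tcp_rot']).as_matrix()
L=(P-s['eef_pos'])@T*1000
w=(f.min(2)>130)&(abs(L[...,0])<40)&(abs(L[...,1])<25)&(L[...,2]>0)&(L[...,2]<60)
v,u=np.nonzero(w);print('pointer tool mm',w.sum(),L[w].mean(0) if w.sum() else 0,'px',u.mean(),v.mean())
k=(f.max(2)<60)&(abs(L[...,0])<40)&(abs(L[...,1])<40)&(L[...,2]>22)&(L[...,2]<40)
print('skirt',k.sum(),L[k].min(0),L[k].max(0))
cv2.imwrite('pics/k2.png',f)
E
```

```text
29.0 [0.5026 0.0633 0.1661] [-168.7    0.   180. ] [ 0.3 -0.9 -0.3] 0.14404023078806485
pointer tool mm 674 [13.7424516   0.66172656 23.48480513] px 278.553412462908 247.12017804154303
skirt 654 [ -0.85459137 -21.60811899  22.05691617] [21.64757262 20.33022834 39.55702906]
```

View pics/k2.png

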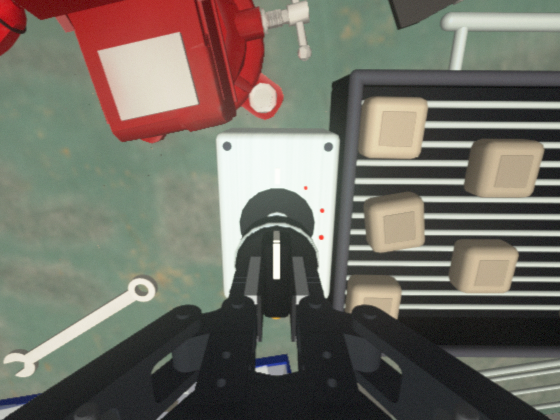

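The knob is in the jaws with its pointer line at (276,255), aimed at the index mark above the ring centred at about (277,215). Next I'll check the in-hand offset.

```bash
python3 - <<'E'
from h import *
s=get_state()
f,d,K,E,dd=cam('wrist');P=pts(d,K,E);T=R.from_quat(s['tcp_rot']).as_matrix()
L=(P-s['eef_pos'])@T*1000
w=(f.min(2)>110)&(abs(L[...,0])<40)&(abs(L[...,1])<6)&(L[...,2]>6)&(L[...,2]<19)
v,u=np.nonzero(w);print('pointer',w.sum(),L[w].mean(0).round(2),L[w].min(0).round(1),L[w].max(0).round(1))
l=cv2.fitLine(L[w][:,:2].astype(np.float32),cv2.DIST_L2,0,.01,.01).ravel();print(l)
k=(abs(L[...,0])<30)&(abs(L[...,1])<30)&(L[...,2]>22)&(L[...,2]<36)&(L[...,0]>2)
p=L[k];print('skirt',k.sum(),np.percentile(p,[0.5,99.5],axis=0).round(1).tolist())
b=k&False
bar=(abs(L[...,1])<12)&(abs(L[...,2]-13)<4)&(L[...,0]>12)&(L[...,0]<30);print('bar',bar.sum(),L[bar].min(0).round(1),L[bar].max(0).round(1))
E
```

```text
pointer 296 [13.01 -0.61 12.54] [ 1.4 -2.  10. ] [22.2  0.8 18.7]
[ 9.9999934e-01  1.1295368e-03  1.3013809e+01 -6.0625696e-01]
skirt 1797 [[2.2, -22.2, 22.4], [23.2, 21.5, 33.7]]
bar 633 [12.  -7.2 10. ] [22.2  6.5 17. ]
```

{"op": "jog_arm", "data": {"increments": [{"dx":0.022,"dy":0.011,"dz":-0.1,"ax":0,"ay":0,"az":0,"gripper":-1},{"dx":0.022,"dy":0.011,"dz":-0.17,"ax":0,"ay":0,"az":0,"gripper":-1},{"dx":0.022,"dy":0.011,"dz":-0.17,"ax":0,"ay":0,"az":0,"gripper":-1},{"dx":0.022,"dy":0.011,"dz":-0.17,"ax":0,"ay":0,"az":0,"gripper":-1}]}}

```text
time: 29.5
eef_pos: [0.5048, 0.0644, 0.1444]
tcp_rot: [0.099, 0.995, -0.0, -0.001]
contact_force: [0.2, 0.5, -0.2]
opening: 0.144
finger_force: 60.5
```

{"op": "jog_arm", "data": {"increments": [{"dx":0.002,"dy":0.001,"dz":-0.03,"ax":0,"ay":0,"az":0,"gripper":-1},{"dx":0.002,"dy":0.001,"dz":-0.055,"ax":0,"ay":0,"az":0,"gripper":-1},{"dx":0.002,"dy":0.001,"dz":-0.055,"ax":0,"ay":0,"az":0,"gripper":-1},{"dx":0.002,"dy":0.001,"dz":-0.055,"ax":0,"ay":0,"az":0,"gripper":-1}]}}

```text
time: 29.9
eef_pos: [0.5053, 0.0646, 0.1384]
tcp_rot: [0.099, 0.995, -0.0, -0.0]
contact_force: [-0.7, -3.1, -1.0]
opening: 0.141
finger_force: 60.4
```

{"op": "jog_arm", "data": {"increments": [{"dx":0,"dy":-0.006,"dz":-0.04,"ax":0,"ay":0,"az":0,"gripper":-1},{"dx":0,"dy":-0.006,"dz":-0.085,"ax":0,"ay":0,"az":0,"gripper":-1},{"dx":0,"dy":-0.006,"dz":-0.085,"ax":0,"ay":0,"az":0,"gripper":-1},{"dx":0,"dy":-0.006,"dz":-0.085,"ax":0,"ay":0,"az":0,"gripper":-1}]}}

```text
time: 30.3
eef_pos: [0.5051, 0.0642, 0.128]
tcp_rot: [0.099, 0.995, 0.0, -0.0]
contact_force: [-1.3, -1.2, -2.0]
opening: 0.142
finger_force: 60.5
```

{"op": "jog_arm", "data": {"increments": [{"dx":0,"dy":-0.002,"dz":-0.03,"ax":0,"ay":0,"az":0,"gripper":-1},{"dx":0,"dy":-0.002,"dz":-0.06,"ax":0,"ay":0,"az":0,"gripper":-1},{"dx":0,"dy":-0.002,"dz":-0.08,"ax":0,"ay":0,"az":0,"gripper":-1},{"dx":0,"dy":-0.002,"dz":-0.08,"ax":0,"ay":0,"az":0,"gripper":-1},{"dx":0,"dy":-0.002,"dz":-0.08,"ax":0,"ay":0,"az":0,"gripper":-1}]}}

```text
time: 30.8
eef_pos: [0.5057, 0.0641, 0.1202]
tcp_rot: [0.099, 0.995, 0.0, -0.0]
contact_force: [-4.6, -0.8, 8.3]
opening: 0.145
finger_force: 61.7
```

{"op": "jog_arm", "data": {"increments": [{"dx":-0.006,"dy":0,"dz":-0.02,"ax":0,"ay":0,"az":0,"gripper":-1},{"dx":-0.006,"dy":0,"dz":-0.035,"ax":0,"ay":0,"az":0,"gripper":-1},{"dx":-0.006,"dy":0,"dz":-0.035,"ax":0,"ay":0,"az":0,"gripper":-1},{"dx":-0.006,"dy":0,"dz":-0.035,"ax":0,"ay":0,"az":0,"gripper":-1},{"dx":-0.006,"dy":0,"dz":-0.035,"ax":0,"ay":0,"az":0,"gripper":-1}]}}

```text
time: 31.3
eef_pos: [0.5059, 0.0641, 0.1198]
tcp_rot: [0.099, 0.995, -0.0, -0.0]
contact_force: [-12.5, -0.5, 25.5]
opening: 0.145
finger_force: 63.9
```

```bash
python3 - <<'E'
from h import *
s=get_state()
f,d,K,E,dd=cam('wrist');P=pts(d,K,E);T=R.from_quat(s['tcp_rot']).as_matrix()
L=(P-s['eef_pos'])@T*1000
w=(f.min(2)>110)&(abs(L[...,0])<40)&(abs(L[...,1])<6)&(L[...,2]>2)&(L[...,2]<19)
print('pointer tool',L[w].mean(0).round(2),'world z',np.median(P[w][:,2]),get_state()['contact_force'])
ok=abs(np.median(L[w][:,2])-12.5)<2
print(ok)
if ok: print(job.sign_off())
E
```

```text
pointer tool [12.62 -0.53 12.38] world z 0.10779000724029243 [-11.72838026  -0.44176307  25.67031778]
True
the job is handed in; nothing more can be done
None
```

The job is handed in: the eight briquettes lie flat in a single layer out to all four corners, and the knob is home with its pointer to the index mark, held pressed against its stop at about 25 N.

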